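# Click the storage tub's lid shut all round

## Task

The lid is on the white storage tub but its rim is not closed: press down the four hinged rim sections, one section at a time, until each clicks shut and lies flush all the way round. Just press with the fingers: do not lift or tip the tub or shove it out of place, and leave the jars and other things around it alone. Finish with the hand clear of everything.

Things in the scene. Friction and masses are not known exactly. Their poses are not given: they have to be found in the camera images.
- tub: Loose white storage tub with its grey lid on, 210 x 160 mm over the lid, 92 mm tall, 0.9 to 1.5 kg. Origin: centre of the underside; x along the long side, y along the short, z up. The lid's middle panel (146 x 96 mm, top 89 mm up) and four 32 mm square corners (top 92 mm up) are rigid; between the corners lie four hinged rim sections, open like shallow flaps at the start.
- rim_a (a joint): Opening angle (rad) of the rim section on the tub's +x side. 0 = shut, flush with the corners; it starts open at 0.36 to 0.41, its outer edge 12 mm proud. Pressed down on its ribbed outer part it resists with up to about 10 N (more nearer the hinge), then at about 0.13 snaps over its catch, closes by itself to a hard stop at 0 and stays shut.
- rim_a_press (a point): Point on top of the +x side rim section (a short side; 92 mm long, 32 mm wide), on its ribs, half-way along, 22 mm out from its hinge line and 10 mm in from the outer edge. The hinge line is 90 mm above the table. The point moves with the section: 92 mm above the table when shut, about 100 mm when open.
- rim_b (a joint): Opening angle (rad) of the rim section on the tub's +y side. 0 = shut, flush with the corners; it starts open at 0.36 to 0.41, its outer edge 12 mm proud. Pressed down on its ribbed outer part it resists with up to about 10 N (more nearer the hinge), then at about 0.13 snaps over its catch, closes by itself to a hard stop at 0 and stays shut.
- rim_b_press (a point): Point on top of the +y side rim section (a long side; 142 mm long, 32 mm wide), on its ribs, half-way along, 22 mm out from its hinge line and 10 mm in from the outer edge. The hinge line is 90 mm above the table. The point moves with the section: 92 mm above the table when shut, about 100 mm when open.
- rim_c (a joint): Opening angle (rad) of the rim section on the tub's -x side. 0 = shut, flush with the corners; it starts open at 0.36 to 0.41, its outer edge 12 mm proud. Pressed down on its ribbed outer part it resists with up to about 10 N (more nearer the hinge), then at about 0.13 snaps over its catch, closes by itself to a hard stop at 0 and stays shut.
- rim_c_press (a point): Point on top of the -x side rim section (a short side; 92 mm long, 32 mm wide), on its ribs, half-way along, 22 mm out from its hinge line and 10 mm in from the outer edge. The hinge line is 90 mm above the table. The point moves with the section: 92 mm above the table when shut, about 100 mm when open.
- rim_d (a joint): Opening angle (rad) of the rim section on the tub's -y side. 0 = shut, flush with the corners; it starts open at 0.36 to 0.41, its outer edge 12 mm proud. Pressed down on its ribbed outer part it resists with up to about 10 N (more nearer the hinge), then at about 0.13 snaps over its catch, closes by itself to a hard stop at 0 and stays shut.
- rim_d_press (a point): Point on top of the -y side rim section (a long side; 142 mm long, 32 mm wide), on its ribs, half-way along, 22 mm out from its hinge line and 10 mm in from the outer edge. The hinge line is 90 mm above the table. The point moves with the section: 92 mm above the table when shut, about 100 mm when open.
- jar_tall: Loose bystander, to be left alone: glass jar with a steel cap, 68 mm across, 115 mm tall. Origin: centre of the underside.
- jar_low: Loose bystander, to be left alone: glass jar with a white cap, 76 mm across, 85 mm tall. Origin: centre of the underside.
- tape_roll: Loose bystander, to be left alone: roll of clear packing tape lying flat, 84 mm across, 48 mm tall. Origin: centre of the underside.
- carton: Loose bystander, to be left alone: small cardboard carton, 65 x 90 mm, 55 mm tall. Origin: centre of the underside.
- spray_can: Loose bystander, to be left alone: spray can, 62 mm across, 190 mm tall. Origin: centre of the underside.
- steel_bowl: Loose bystander, to be left alone: steel bowl, 150 mm across, 60 mm tall. Origin: centre of the underside.
- scoop: Loose bystander, to be left alone: long-handled spoon lying on the table, about 200 mm long, its origin about mid-length.
- crate_block: Loose bystander, to be left alone: flat cardboard box, 120 x 80 mm, 40 mm tall. Origin: centre of the underside.

How it is judged:
On the way, in this order (a step that is already met when the one before it is completed fails the run):
1. 1 of the four rim sections is shut (in any order, one at a time) ((value of joint rim_a below 0.06 rad or value of joint rim_b below 0.06 rad or value of joint rim_c below 0.06 rad or value of joint rim_d below 0.06 rad)), for 0.1 s.
2. 2 of the four rim sections are shut (in any order, one at a time) ((value of joint each of rim_a, rim_b below 0.06 rad or value of joint each of rim_a, rim_c below 0.06 rad or value of joint each of rim_a, rim_d below 0.06 rad or value of joint each of rim_b, rim_c below 0.06 rad or value of joint each of rim_b, rim_d below 0.06 rad or value of joint each of rim_c, rim_d below 0.06 rad)), for 0.1 s.
3. 3 of the four rim sections are shut (in any order, one at a time) ((value of joint each of rim_a, rim_b, rim_c below 0.06 rad or value of joint each of rim_a, rim_b, rim_d below 0.06 rad or value of joint each of rim_a, rim_c, rim_d below 0.06 rad or value of joint each of rim_b, rim_c, rim_d below 0.06 rad)), for 0.1 s.
4. 4 of the four rim sections are shut (in any order, one at a time) (value of joint each of rim_a, rim_b, rim_c, rim_d below 0.06 rad), for 0.1 s.
At the end, for the whole second after the job is handed in: All four rim sections shut (opening angle under 0.06 rad, outer edge within 2 mm of flush), and the tub upright (under 0.05 rad), flat on the table (within 5 mm) and at rest (value of joint each of rim_a, rim_b, rim_c, rim_d below 0.06 rad and angle between tub's own z axis and vertical below 0.05 rad and height (world z) of tub below 0.005 m and linear speed of tub below 0.02 m/s); the robot touches nothing.
It fails at once if the tub is lifted (over 12 mm) (height (world z) of tub above 0.012 m).
It fails at once if the tub is tipped (over 0.15 rad) (angle between tub's own z axis and vertical above 0.15 rad).
It fails at once if the tub is shoved out of place (over 40 mm) (distance of tub from where it was at the start of the episode above 0.04 m).
It fails at once if a thing standing around the tub is disturbed (moved over 25 mm) (distance of any of jar_tall, jar_low, tape_roll, carton, spray_can, steel_bowl, scoop, crate_block from where it was at the start of the episode above 0.025 m).
It also fails if it takes over 42 s, if anything falls off the work surface, if the arm or the gripper's body presses on something with over 40 N, if the wrist force passes 120 N, or if a joint passes its speed limit or range.

## Robot

A 6-joint arm with a two-finger parallel gripper is mounted at the origin on the work surface. World frame = base frame: x ahead of the robot, y to its left, z up, the work surface at z = 0. Lengths are in m, angles in rad, forces in N, time in s.
With the tool pointing down it reaches from about 0.35 to 0.775 m from the base axis. Payload 5.5 kg.
Tool frame: the origin (TCP) lies on the centre line of the jaws, within the pads' length; the fingertips stand 14 mm ahead of it and the grasp point (between the pads) lies 5 mm behind it; z points along the fingers, y is the line along which they close (so a half turn about z gives the same grasp; the last joint's range is limited). The gripper opens to 85 mm and grips with 20 to 120 N. Pads are 22 mm wide; open, the fingers measure 114 mm over their backs; the gripper's body (76 mm by 85 mm) begins 54 mm behind the grasp point. The pads swing forward as they close: fully open they stand 13 mm farther back than shut.
Start: joints at [0.967, 0.313, 0.046, 1.304, 0, 1.431], TCP at [0.257, 0.514, 0.245] pointing down, gripper open.
Joint ranges: [-2.76, 2.76], [-0.86, 1.69], [-1.03, 1.26], [-2.2, 2.34], [-1.47, 1.5], [-3.14, 3.14]. Speed limits (rad/s): [2.57, 2.57, 3.14, 3.14, 3.14, 3.14].

## Interface

Orientations are given as a unit quaternion [x, y, z, w].
In Python, from station import env, imaging, order, models gives the robot as it stands.
- The arm moves only by the shell command python3 -m creep 'ROWS'. ROWS is text: rows parted by semicolons, each of 7 numbers parted by spaces: the turn, a rotation vector about the tool's x, y, z in rad, then the shift along the tool's x, y, z in cm, then the opening, from -1 (shut) to 1 (fully open). A call has 1 to 12 rows; each row is the pose to reach, as a shift and turn from the pose commanded when the call began, along the tool's axes at that moment; what a row does not reach only later rows make up. A row lasts 1/8 s, in which the tool goes at most 62.5 mm and 10.7 degrees, less where a joint would pass 70% of its speed; a pose out of reach is approached as far as the arm can. A call with a gripper value outside its range is refused whole. The fingers move at their own pace and stop on an object; the grip force is fixed at half the most. Time passes only in rows, so rows that repeat a pose let the fingers close. It gives the time, the measured TCP pose, the force, the opening and the grip force at its end, in the units of the state.
- env.read_state(): the state, without advancing time (a new reading comes with each control period).
- imaging.read_camera(name): name is "scene" or "top" or "wrist"; returns a dict with "img" (400x640x3 uint8, blue, green, red), "fx", "fy", "cx", "cy" (pixels), "xyz" and "attitude" of the camera in the world. Camera axes: x right, y up, looking along -z (the intrinsics and any distortion apply to the point x, -y, -z); pixel columns grow to the right and rows downward; lengths in m; the calibration is good to about 2 mm. The wrist camera is an equidistant fisheye: a pixel r from the principal point sees the ray r / f radians off the axis. A picture is of the moment at which its call begins. There is no depth.
- order.close_job(): hands the job in; it is judged then, once.
Trained networks look in a picture, given as the dict that the camera call returned (one of the last four; its "shot" number tells which), for a name from the list of things; names that differ only in an ending like _2 or _b are one class to them, and where a whole thing is asked for, a point or a joint stands for the part that bears it (a point fixed in the world has none). Each returns a list of dicts, best first, with "conf" (0 to 1); they miss things now and then, are a little off and sometimes report something else, mostly with a low value. They report only what shows in the picture. A call takes as long as a camera call.
- models.recognise(picture, target): "box" ([left, top, width, height] in pixels, round what is visible of it).
- models.masks_of(picture, target): "region" (400x640 bool, what is visible of it) and "box" ([left, top, width, height] in pixels, round what is visible of it).
The state is a dict: "clock": time; "q": joint angles; "joint_velocities": joint speeds; "effort": joint torques, N m; "ee_pos": TCP position; "tool_rot": TCP orientation; "ft_force": force on the tool from outside, world axes, zero at the start; "torque": the same for the moment, N m; "opening": finger opening in m; "finger_force": force on a finger pad.
Only numpy, scipy, OpenCV 4.12 (cv2) and the standard library are available. Lean on these libraries where they do the work, as an engineer would, in place of code of your own. Each camera call takes 0.05 s, during which the arm holds its last target. There are 200 camera calls.

## Working session

There is one attempt and no reset: what is moved stays moved. The work goes in short steps, Python scripts to look and compute and a shell command to move; the robot and the scene stay as the last step left them, time stands still between calls to the robot, and variables do not carry over. Pictures are saved under pics/ and viewed, at most 10 in all, crops included, and the job is handed in when it is done.

```bash
mkdir -p pics; python3 - <<'E'
from station import env, imaging, models
import cv2,numpy as np
s=env.read_state();print({k:np.round(v,3).tolist() for k,v in s.items()})
for n in("top","scene"):
    p=imaging.read_camera(n);cv2.imwrite(f"pics/{n}0.png",p["img"])
    print(n,p["fx"],p["fy"],p["cx"],p["cy"],p["xyz"],p["attitude"],[k for k in p])
    for t in("tub","rim_a","jar_tall","jar_low","spray_can","carton"):
        print(t,[(np.round(d["box"]).tolist(),round(d["conf"],2)) for d in models.recognise(p,t)][:5])
E
```

```text
{'clock': 0.0, 'q': [0.967, 0.314, 0.045, 1.304, -0.0, 1.431], 'joint_velocities': [0.001, 0.0, 0.0, 0.001, 0.0, 0.001], 'effort': [-0.001, -48.063, 29.853, 0.019, -0.0, -0.0], 'ee_pos': [0.257, 0.514, 0.244], 'tool_rot': [0.23, 0.973, -0.001, -0.0], 'ft_force': [0.301, -0.027, 0.075], 'torque': [-0.053, 0.033, 0.014], 'finger_force': 0.0, 'opening': 0.085}
top 370.3290706599798 370.3290706599798 318.77211065967776 198.82494301493193 [0.42550559 0.02389791 1.29581721] [ 0.03541908 -0.03559003 -0.70591331  0.70651627] ['img', 'fx', 'fy', 'cx', 'cy', 'xyz', 'attitude', 'shot']
tub [([318.0, 172.0, 60.0, 72.0], 0.71)]
rim_a [([359.0, 193.0, 19.0, 41.0], 0.92), ([321.0, 183.0, 16.0, 41.0], 0.88), ([341.0, 172.0, 32.0, 13.0], 0.5), ([327.0, 229.0, 33.0, 12.0], 0.5), ([156.0, 224.0, 48.0, 42.0], 0.28)]
jar_tall [([292.0, 194.0, 23.0, 24.0], 0.93)]
jar_low [([379.0, 220.0, 31.0, 24.0], 0.75)]
spray_can [([160.0, 175.0, 38.0, 23.0], 0.63)]
carton [([326.0, 257.0, 32.0, 25.0], 0.6), ([344.0, 141.0, 28.0, 25.0], 0.5)]
scene 503.9889690671541 503.9889690671541 315.04090718326574 206.25748072061728 [0.99702012 0.74607651 1.46458378] [0.07498195 0.2638499  0.92454051 0.26454825] ['img', 'fx', 'fy', 'cx', 'cy', 'xyz', 'attitude', 'shot']
tub [([272.0, 158.0, 74.0, 59.0], 0.91), ([270.0, 178.0, 15.0, 21.0], 0.52)]
rim_a [([294.0, 186.0, 40.0, 18.0], 0.88), ([273.0, 176.0, 14.0, 25.0], 0.83), ([324.0, 160.0, 16.0, 29.0], 0.8), ([280.0, 159.0, 40.0, 18.0], 0.54)]
jar_tall [([321.0, 205.0, 22.0, 38.0], 0.96), ([273.0, 178.0, 14.0, 26.0], 0.54)]
jar_low [([291.0, 137.0, 23.0, 25.0], 0.87)]
spray_can [([377.0, 310.0, 26.0, 44.0], 0.9), ([270.0, 157.0, 74.0, 60.0], 0.54)]
carton [([346.0, 157.0, 25.0, 33.0], 0.76)]
```

```bash
cat > h.py <<'E'
import numpy as np
from scipy.spatial.transform import Rotation as R
def px2w(p,u,v,z):
    d=R.from_quat(p["attitude"]).apply([(u-p["cx"])/p["fx"],-(v-p["cy"])/p["fy"],-1]);c=np.array(p["xyz"])
    return c+d*(z-c[2])/d[2]
def w2px(p,X):
    x=R.from_quat(p["attitude"]).inv().apply(np.array(X)-p["xyz"])
    return p["cx"]+p["fx"]*x[...,0]/-x[...,2], p["cy"]-p["fy"]*x[...,1]/-x[...,2]
E
python3 - <<'E'
from station import env, imaging, models
from h import *
import cv2
out=[]
for n,(l,t) in (("top",(250,120)),("scene",(230,110))):
    p=imaging.read_camera(n)
    cv2.imwrite(f"pics/{n}1.png",cv2.resize(p["img"][t:t+150,l:l+200],None,fx=4,fy=4,interpolation=cv2.INTER_CUBIC))
    for d in models.masks_of(p,"rim_a"):
        v,u=np.nonzero(d["region"]);print(n,"rim",round(d["conf"],2),px2w(p,u.mean(),v.mean(),.096).round(4)[:2],len(u))
    for d in models.masks_of(p,"tub")[:1]:
        v,u=np.nonzero(d["region"]);print(n,'tub',px2w(p,u.mean(),v.mean(),.09).round(4)[:2])
        print(cv2.minAreaRect(np.c_[u,v].astype(np.float32)))
    for t,h in (("jar_tall",.115),("jar_low",.085),("carton",.055),("tape_roll",.048),("spray_can",.19),("steel_bowl",.06),("crate_block",.04),("scoop",.01)):
        for d in models.masks_of(p,t)[:1]:
            v,u=np.nonzero(d["region"]);print(n,t,round(d["conf"],2),px2w(p,u.mean(),v.mean(),h*.8).round(3)[:2])
E
```

```text
top rim 0.97 [ 0.5334 -0.0113] 456
top rim 0.82 [ 0.5049 -0.1384] 449
top rim 0.72 [ 0.4312 -0.0545] 266
top rim 0.64 [ 0.6071 -0.0942] 295
top tub [ 0.5178 -0.0751]
((349.1024169921875, 207.52194213867188), (51.125099182128906, 65.7921371459961), 12.094758033752441)
top jar_tall 0.78 [0.516 0.078]
top jar_low 0.81 [ 0.44  -0.225]
top carton 0.82 [ 0.321 -0.051]
top tape_roll 0.88 [ 0.714 -0.111]
top spray_can 0.74 [0.584 0.466]
top steel_bowl 0.8 [0.391 0.482]
top crate_block 0.74 [ 0.549 -0.466]
top scoop 0.89 [ 0.378 -0.44 ]
scene rim 0.85 [ 0.5068 -0.141 ] 398
scene rim 0.8 [ 0.6092 -0.0992] 225
scene rim 0.76 [ 0.4338 -0.058 ] 216
scene rim 0.61 [ 0.5369 -0.0112] 471
scene tub [ 0.5285 -0.0633]
((306.7500305175781, 185.25), (52.177581787109375, 63.87800216674805), 71.56504821777344)
scene jar_tall 0.59 [0.534 0.095]
scene jar_low 0.72 [ 0.449 -0.22 ]
scene carton 0.66 [ 0.331 -0.045]
scene tape_roll 0.93 [ 0.718 -0.106]
scene spray_can 0.64 [ 0.457 -0.025]
scene steel_bowl 0.8 [0.39  0.475]
scene crate_block 0.72 [ 0.555 -0.462]
scene scoop 0.59 [ 0.5   -0.111]
```

View pics/top1.png

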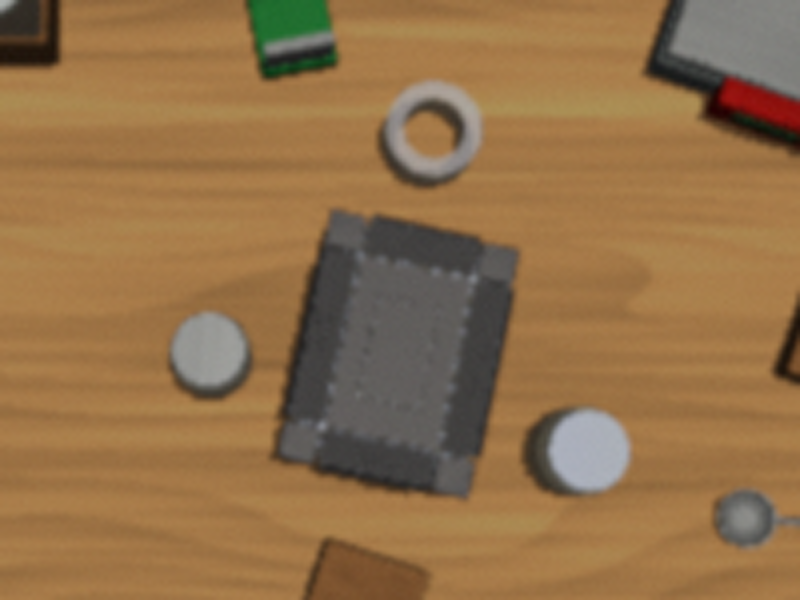

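View pics/scene1.png

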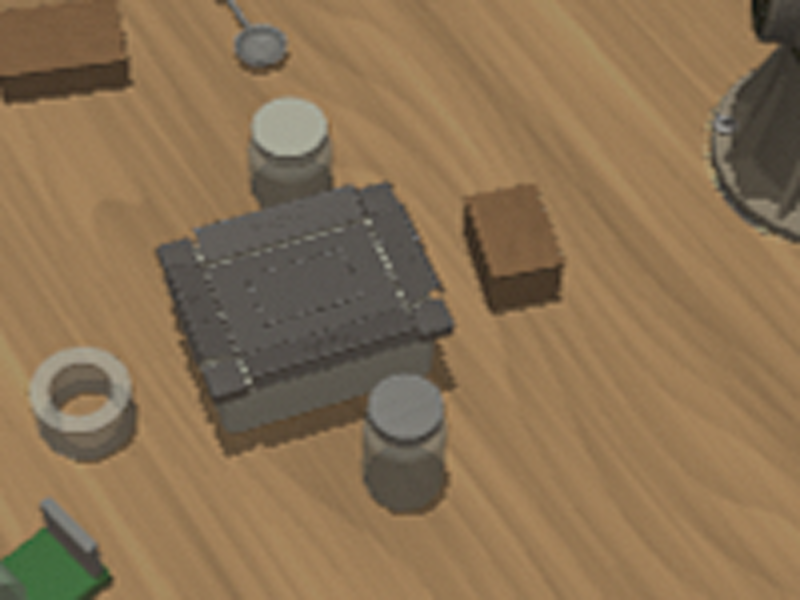

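```bash
cat > t.py <<'E'
from station import env
from h import *
import sys
C=np.array([.520,-.076]);th=-.221;ex=np.array([np.cos(th),np.sin(th)]);ey=np.array([-ex[1],ex[0]])
T={"c":C-.093*ex,"a":C+.093*ex,"b":C+.068*ey,"d":C-.068*ey}
s=env.read_state();r=R.from_quat(s["tool_rot"])
print("t",s["clock"],"pos",np.round(s["ee_pos"],4),"yaw y",np.degrees(np.arctan2(*r.as_matrix()[1::-1,1])),"z",r.as_matrix()[:,2].round(3),"F",np.round(s["ft_force"],1),"op",s["opening"])
for k,v in T.items():
    z=float(sys.argv[1]);print(k,v.round(4),"shift cm",(r.inv().apply(np.r_[v,z]-s["ee_pos"])*100).round(2))
E
python3 t.py .22
```

```text
t 1.8 pos [0.2573 0.5143 0.2453] yaw y 63.42814631898394 z [ 0.  0. -1.] F [ 0.3  0.3 -0.4] op 0.08567856116031826
c [ 0.4293 -0.0556] shift cm [-40.88 -43.28   2.53]
a [ 0.6107 -0.0964] shift cm [-58.93 -38.8    2.53]
b [ 0.5349 -0.0097] shift cm [-48.27 -34.44   2.53]
d [ 0.5051 -0.1423] shift cm [-51.54 -47.64   2.53]
```

```bash
python3 -m creep '0 0 -0.12 -5 -5 2.5 -1;0 0 -0.244 -9 -9 2.5 -1;0 0 -0.244 -13 -13.5 2.5 -1;0 0 -0.244 -17 -18 2.5 -1;0 0 -0.244 -21 -22 2.5 -1;0 0 -0.244 -25 -26 2.5 -1;0 0 -0.244 -29 -30.5 2.5 -1;0 0 -0.244 -33 -35 2.5 -1;0 0 -0.244 -37 -39 2.5 -1;0 0 -0.244 -40.9 -43.3 2.5 -1;0 0 -0.244 -40.9 -43.3 2.5 -1;0 0 -0.244 -40.9 -43.3 2.5 -1'; python3 t.py .13
python3 - <<'E'
from station import imaging
import cv2
a=imaging.read_camera("wrist")["img"];b=imaging.read_camera("scene")["img"][80:280,180:500]
cv2.imwrite("pics/w1.png",cv2.resize(a,(640,400)));cv2.imwrite("pics/s2.png",cv2.resize(b,(800,500)))
E
```

```text
clock: 3.3
ee_pos: [0.4289, -0.0558, 0.2202]
tool_rot: [0.11, 0.994, 0.0, -0.0]
ft_force: [-0.2, -0.8, -0.0]
opening: -0.0002
finger_force: 0.0
t 3.3 pos [ 0.4289 -0.0558  0.2202] yaw y 77.34719060080776 z [-0.001  0.001 -1.   ] F [-0.2 -0.8 -0. ] op -0.0001785789595237481
c [ 0.4293 -0.0556] shift cm [-0.04  0.02  9.02]
a [ 0.6107 -0.0964] shift cm [-18.64   0.02   9.  ]
b [ 0.5349 -0.0097] shift cm [-9.34  6.82  9.01]
d [ 0.5051 -0.1423] shift cm [-9.34 -6.78  9.  ]
```

View pics/w1.png

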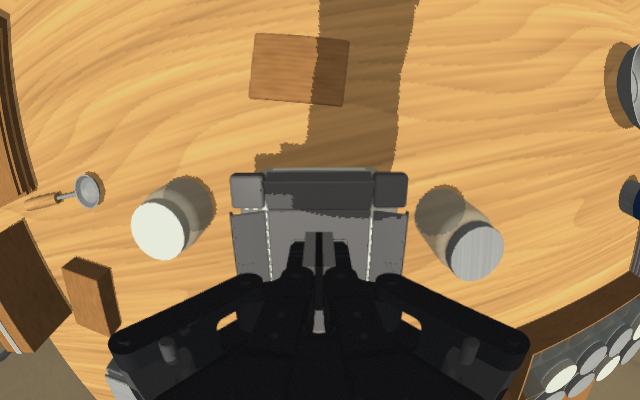

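```bash
python3 -m creep '0 0 0 0 0 5 -1;0 0 0 0 0 9 -1;0 0 0 0 0 10 -1;0 0 0 0 0 10.4 -1;0 0 0 0 0 10.6 -1;0 0 0 0 0 10.8 -1'; python3 -c "
from station import env;print(env.read_state()['q'])"
```

```text
clock: 4.15
ee_pos: [0.4305, -0.056, 0.1139]
tool_rot: [0.11, 0.994, -0.0, 0.001]
ft_force: [-3.2, 2.1, 7.9]
opening: -0.0
finger_force: 3.2
[-3.15041919e-01  1.30740155e-01 -5.27885090e-01  9.09360592e-01
  4.77664846e-04 -9.55819749e-02]
```

```bash
python3 -m creep '0 0 0 0 0 0.2 -1;0 0 0 0 0 0.4 -1;0 0 0 0 0 0.6 -1;0 0 0 0 0 0.8 -1'
```

```text
clock: 4.65
ee_pos: [0.4302, -0.0563, 0.1056]
tool_rot: [0.11, 0.994, -0.0, 0.001]
ft_force: [-7.2, 1.8, 25.3]
opening: -0.0002
finger_force: 12.6
```

```bash
python3 -m creep '0 0 0 0 0 -3 -1;0 0 0.18 -1 1 -6 -1;0 0 0.36 -3 2 -6 -1;0 0 0.54 -5 4 -6 -1;0 0 0.72 -7 5.5 -6 -1;0 0 0.9 -9.3 6.8 -6 -1;0 0 1.08 -9.3 6.8 -6 -1;0 0 1.26 -9.3 6.8 -6 -1;0 0 1.44 -9.3 6.8 -6 -1;0 0 1.571 -9.3 6.8 -6 -1;0 0 1.571 -9.3 6.8 -6 -1'; python3 t.py .114
python3 - <<'E'
from station import imaging
import cv2
b=imaging.read_camera("scene")["img"][110:260,230:430]
cv2.imwrite("pics/s3.png",cv2.resize(b,(800,600)))
E
```

```text
clock: 6.02
ee_pos: [0.5351, -0.01, 0.1642]
tool_rot: [0.78, 0.626, 0.0, 0.0]
ft_force: [0.5, -0.1, -1.1]
opening: 0.0
finger_force: 0.0
t 6.025 pos [ 0.5351 -0.01    0.1642] yaw y -12.529116636802202 z [ 0. -0. -1.] F [ 0.5 -0.1 -1.1] op 4.6516526678448446e-05
c [ 0.4293 -0.0556] shift cm [-6.75 -9.34  5.01]
a [ 0.6107 -0.0964] shift cm [-6.8   9.26  5.02]
b [ 0.5349 -0.0097] shift cm [ 0.02 -0.03  5.02]
d [ 0.5051 -0.1423] shift cm [-13.58  -0.06   5.02]
```

View pics/s3.png

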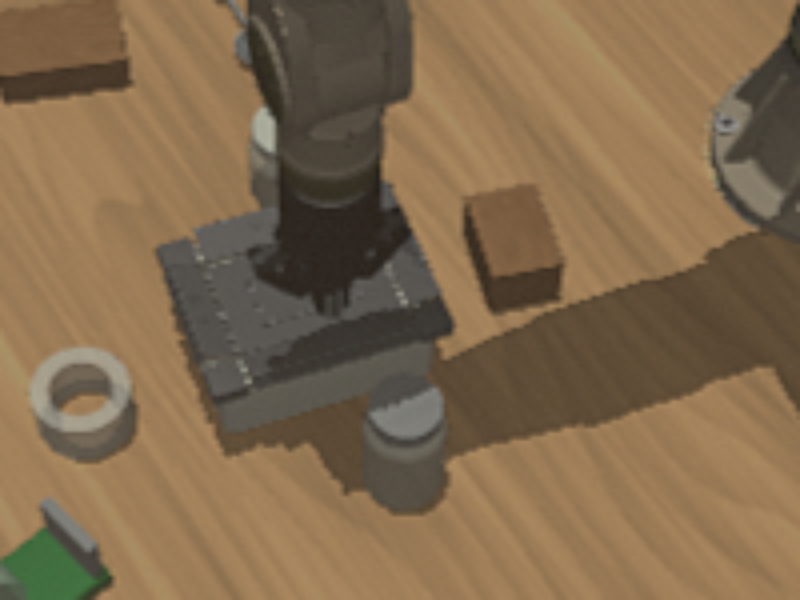

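Section c now lies flush at its corner (around pixel 440,300), nothing else has moved, and the hand is above b. I'll press b next.

```bash
python3 -m creep '0 0 0 0 0 3 -1;0 0 0 0 0 4.4 -1;0 0 0 0 0 4.8 -1;0 0 0 0 0 5.1 -1;0 0 0 0 0 5.3 -1;0 0 0 0 0 5.5 -1;0 0 0 0 0 5.7 -1;0 0 0 0 0 5.9 -1;0 0 0 0 0 5.9 -1'
```

```text
clock: 7.2
ee_pos: [0.5354, -0.0101, 0.106]
tool_rot: [0.78, 0.625, 0.0, 0.001]
ft_force: [-1.8, 0.6, 5.0]
opening: -0.0004
finger_force: 2.6
```

```bash
python3 -m creep '0 0 0 0 0 0.1 -1;0 0 0 0 0 0.15 -1;0 0 0 0 0 0.15 -1' && python3 -m creep '0 0 0 0 0 -3 -1;0 0 0 -1 0 -6 -1;0 0 0 -5 0 -6 -1;0 0 0 -9 0 -6 -1;0 0 0 -13.6 0 -6 -1;0 0 0 -13.6 0 -6 -1;0 0 0 -13.6 0 -6 -1'; python3 t.py .104
```

```text
clock: 7.58
ee_pos: [0.5355, -0.0101, 0.1058]
tool_rot: [0.78, 0.625, 0.001, 0.001]
ft_force: [-3.7, 0.6, 15.2]
opening: 0.0004
finger_force: 7.3
clock: 8.45
ee_pos: [0.5051, -0.1425, 0.1636]
tool_rot: [0.781, 0.625, 0.0, -0.0]
ft_force: [0.2, -0.2, 0.7]
opening: -0.0002
finger_force: 0.0
t 8.45 pos [ 0.5051 -0.1425  0.1636] yaw y -12.649972082953044 z [-0.     0.001 -1.   ] F [ 0.2 -0.2  0.7] op -0.00018329627950520335
c [ 0.4293 -0.0556] shift cm [ 6.82 -9.31  5.97]
a [ 0.6107 -0.0964] shift cm [6.81 9.29 5.96]
b [ 0.5349 -0.0097] shift cm [13.62 -0.    5.97]
d [ 0.5051 -0.1423] shift cm [ 0.02 -0.01  5.96]
```

```bash
python3 -m creep '0 0 0 0 0 3 -1;0 0 0 0 0 4.4 -1;0 0 0 0 0 4.8 -1;0 0 0 0 0 5.1 -1;0 0 0 0 0 5.3 -1;0 0 0 0 0 5.5 -1;0 0 0 0 0 5.7 -1;0 0 0 0 0 5.9 -1;0 0 0 0 0 5.95 -1;0 0 0 0 0 5.95 -1'
```

```text
clock: 9.7
ee_pos: [0.5059, -0.1426, 0.1059]
tool_rot: [0.78, 0.625, 0.001, 0.001]
ft_force: [-3.8, 1.5, 12.2]
opening: 0.0003
finger_force: 5.8
```

```bash
python3 -m creep '0 0 0 0 0 -3 -1;0 0 0 1 1 -6 -1;0 0 0 4 5 -6 -1;0 0 0 6.8 9.2 -6 -1;0 0 0 6.8 9.2 -6 -1;0 0 0 6.8 9.2 -6 -1'; python3 t.py .104
```

```text
clock: 10.45
ee_pos: [0.6093, -0.096, 0.1635]
tool_rot: [0.78, 0.625, -0.0, -0.001]
ft_force: [-0.6, -0.3, -0.1]
opening: -0.0002
finger_force: 0.0
t 10.45 pos [ 0.6093 -0.096   0.1635] yaw y -12.57451703218937 z [-0.002  0.    -1.   ] F [-0.6 -0.3 -0.1] op -0.00018754777742543513
c [ 0.4293 -0.0556] shift cm [  0.02 -18.44   5.98]
a [ 0.6107 -0.0964] shift cm [-0.01  0.16  5.95]
b [ 0.5349 -0.0097] shift cm [ 6.81 -9.13  5.97]
d [ 0.5051 -0.1423] shift cm [-6.79 -9.15  5.97]
```

```bash
python3 -m creep '0 0 0 0 0 3 -1;0 0 0 0 0 4.4 -1;0 0 0 0 0 4.8 -1;0 0 0 0 0 5.1 -1;0 0 0 0 0 5.3 -1;0 0 0 0 0 5.5 -1;0 0 0 0 0 5.7 -1;0 0 0 0 0 5.9 -1;0 0 0 0 0 5.95 -1;0 0 0 0 0 5.95 -1'
```

```text
clock: 11.7
ee_pos: [0.6108, -0.0963, 0.1059]
tool_rot: [0.78, 0.625, 0.001, 0.001]
ft_force: [-1.7, -0.1, 6.4]
opening: -0.0002
finger_force: 3.2
```

```bash
python3 -m creep '0 0 0 0 0 0.1 -1;0 0 0 0 0 0.1 -1' && python3 -m creep '0 0 0 0 0 -3 -1;0 0 0 0 0 -8 -1;0 0 0 0 0 -13 -1;0 0 0 4 -2 -16 -1;0 0 0 9 -5 -16 -1;0 0 0 14 -8 -16 -1;0 0 0 19 -11 -16 -1;0 0 0 24 -14 -16 -1;0 0 0 24 -14 -16 -1;0 0 0 24 -14 -16 -1'
python3 - <<'E'
from station import imaging,models
from h import *
import cv2
q=imaging.read_camera("top");p=imaging.read_camera("scene")
o=[cv2.resize(p["img"][140:240,240:375],(800,593),interpolation=cv2.INTER_CUBIC)]
cv2.imwrite("pics/s4.png",o[0]);cv2.imwrite("pics/t4.png",cv2.resize(q["img"][120:270,250:450],(800,600)))
for t in("tub","jar_tall","jar_low","carton","tape_roll"):
  for d in models.masks_of(q,t)[:1]:
    v,u=np.nonzero(d["region"]);print(t,px2w(q,u.mean(),v.mean(),.07).round(3))
E
```

```text
clock: 11.95
ee_pos: [0.6109, -0.0964, 0.1059]
tool_rot: [0.78, 0.625, 0.001, 0.001]
ft_force: [-3.0, 1.8, 11.2]
opening: 0.0001
finger_force: 5.7
clock: 13.2
ee_pos: [0.526, 0.1687, 0.2638]
tool_rot: [0.78, 0.626, 0.0, 0.0]
ft_force: [0.3, -0.3, 0.5]
opening: -0.0001
finger_force: 0.0
tub [ 0.519 -0.077  0.07 ]
jar_tall [0.518 0.078 0.07 ]
jar_low [ 0.44  -0.224  0.07 ]
carton [ 0.323 -0.049  0.07 ]
tape_roll [ 0.512 -0.142  0.07 ]
```

View pics/s4.png

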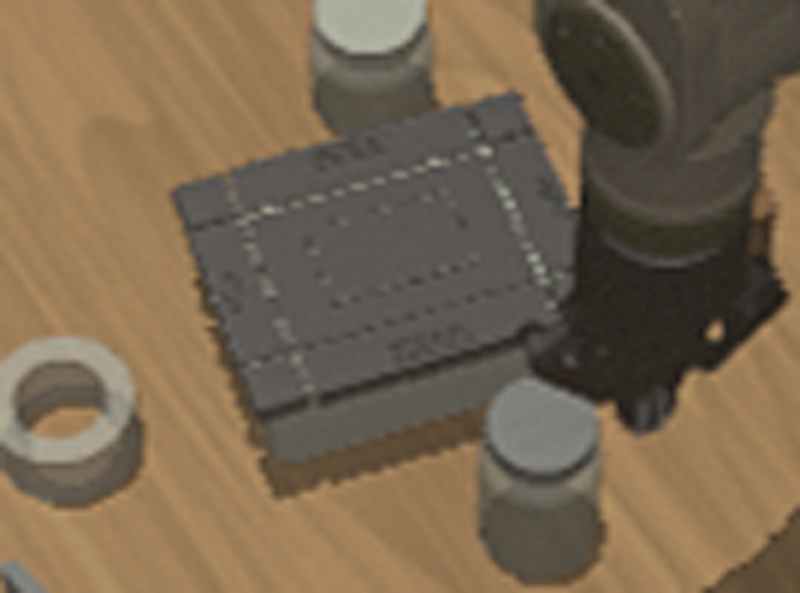

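View pics/t4.png

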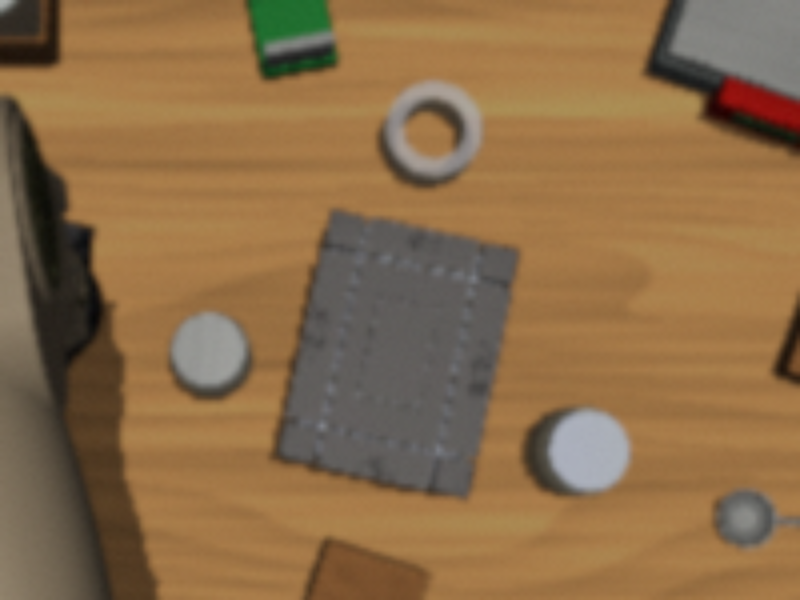

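All four sections show the same shade as the corners and lie flush. The tub (top-view crop corners about 335,210 to 465,495) and the things around it haven't moved, and the hand is clear.

```bash
python3 -c "
from station import order;print(order.close_job())"
```

```text
the job is handed in; nothing more can be done
None
```

All four rim sections are pressed shut and look flush in the final pictures; the tub and nearby items look unmoved, the hand is clear, and the job is handed in (no verdict was returned).

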